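Shut down and vent the degassing station

TASK

The silicone in the vacuum chamber is degassed: switch the pump off by bringing its long lever to the centre off position, without swinging it through to the other side. Then pull the round vent knob out until it clicks, give the chamber about two seconds to fill with air, and push the knob fully home again. Leave the other things on the bench where they stand.

Things in the scene. Friction and masses are not known exactly. Their poses are not given: they have to be found in the camera images.
- station: Grey vacuum degassing station: console 380 mm wide, 320 mm deep; a steel vacuum pot under a clear lid stands on its deck (129 mm high). Origin: midway across, at the underside, 135 mm behind the front edge; x to the rear, y left, z up. Its front is a control panel sloping 40 degrees, with two controls 190 mm apart side by side, either way round, and between them, lower down, a dial 60 mm across, 9 mm high.
- lid_front (a point): Front edge of the pot's clear lid, at its underside, midway between the controls. The lid is round, 248 mm across, 18 mm thick. This edge is about 120 mm higher than the pushed-in vent knob and only 22 mm further back, so a gripper pointing straight down does not fit over the knob.
- switch_pivot (a point): Pivot of the pump switch lever on the sloping panel. Axes of this point: x up the slope, y level along the panel (station's left), z straight out of the panel, 40 degrees from vertical, leaning to the station's front (the robot's side). The panel surface is 10 mm below the pivot along -z; a steel bush 38 mm wide rises 6 mm above it.
- lever_grip (a point): Point in the black bat-shaped grip of the pump lever, 68 mm from the pivot along the lever; moves with it. The round grip is 15 mm thick at its foot (38 mm from the pivot), 22 to 23 mm from 68 to 82 mm, and ends 88 mm from the pivot; below it is a 10 to 12 mm steel shaft. z runs out along the lever, x is the hinge axis.
- pump_lever (a joint): Lever angle in rad about x of switch_pivot: 0 = straight out of the panel (centre, off), +0.42 = leaning to -y of switch_pivot (right seen from the robot; pump running), -0.42 = leaning to +y (the other running position). It starts on the + side. It clicks into the centre from within about 0.18 rad; let go farther out, it snaps to the nearer end. Leaving an end takes about 5 N at the grip.
- vent_base (a point): Foot of the vent knob on the same panel: point on its axis, on its aluminium cover plate, 4 mm above the panel surface. Same axes as switch_pivot: z out of the panel is the pull direction.
- vent_knob_grip (a point): Middle of the black round mushroom knob of the vent, on its axis; moves with it. The knob is 44 mm across, 22 mm thick (from 12 mm below this point to 10 mm above it along z). Pushed in, this point is 36 mm from vent_base along z, with 24 mm free between the knob's underside and the cover plate, of which a brass collar 28 mm wide around the stem takes 14 mm.
- vent_knob (a joint): Travel of the vent knob in m along z of vent_base: 0 = fully in (vent shut), 0.025 = fully out at its detent (vent open). It clicks over at about half way and takes about 8 N either way.
- syringe_middle (a point): Bystander: white cartridge syringe lying on the blue cutting mat in front of the station, 185 mm long, 56 mm wide, 32 mm high; this is its middle. Leave it alone.
- stick_cup_middle (a point): Bystander: paper cup, 72 mm wide and 85 mm high, with wooden mixing sticks standing in it up to 135 mm high, beside the station; this point is 45 mm up. Leave it alone.
- nose_cone_middle (a point): Bystander: red model nose cone standing upright beside the station, 100 mm wide at the foot, 141 mm high; this point is half way up. Leave it alone.

How it is judged:
By the outcome, as a careful person would: the job done as asked, in the order asked, and still so for the second after the job is handed in, with the robot touching nothing.
It also fails if it takes over 51 s, if anything falls off the work surface, if the arm or the gripper's body presses on something with over 40 N, if the wrist force passes 120 N, or if a joint passes its speed limit or range.

ROBOT

A 6-joint arm with a two-finger parallel gripper is mounted at the origin on the work surface. World frame = base frame: x ahead of the robot, y to its left, z up, the work surface at z = 0. Lengths are in m, angles in rad, forces in N, time in s.
With the tool pointing down it reaches from about 0.3 to 0.825 m from the base axis. Payload 5.4 kg.
Tool frame: the origin (TCP) lies at the very end of the fingers, on their centre line; the grasp point (between the pads) lies 19 mm behind it (bot.grip_point_offset is the distance from the TCP to the grasp point, in m); z points along the fingers, y is the direction in which the jaws open and shut (so a half turn about z gives the same grasp; the last joint's range is limited). The gripper opens to 92 mm and grips with 3 to 60 N. Pads are 20 mm wide; open, the fingers measure 128 mm over their backs; the gripper's body (75 mm by 189 mm) begins 69 mm behind the grasp point.
Start: joints at [-1.315, 0.158, 1.597, -0, 1.386, -0.21], TCP at [0.258, -0.514, 0.215] pointing down, gripper open.
Joint ranges: [-2.91, 2.91], [-0.94, 2.29], [0.18, 2.7], [-1.29, 4.43], [0.17, 2.64], [-3, 3]. Speed limits (rad/s): [2.57, 2.57, 3.14, 3.14, 3.14, 3.14].

INTERFACE

Orientations are given as [roll, pitch, yaw] about the fixed x, y, z axes, in that order (R = Rz(yaw) Ry(pitch) Rx(roll)).
In Python, from cell import readout, grab_frame, bot, masks_of gives the robot as it stands.
- The arm moves only by the shell command python3 -m pendant 'ROWS' [FORCE]. ROWS is JSON, a list of rows, each an object with "claw": the opening, from -1 (shut) to 1 (fully open); "translation": the shift along the world's x, y, z in m, a list of three; "rotation": the turn, a rotation vector about the world's x, y, z in degrees, a list of three. A call has exactly 10 rows; each row shifts and turns the pose as measured when the row begins; what a row does not reach is not made up. A row lasts 1/10 s, in which the tool goes at most 50 mm and 8.59 degrees, less where a joint would pass 70% of its speed; a pose out of reach is approached as far as the arm can. A call is refused whole if a number of a shift passes 0.05 or a number of a turn 8.59, either way. A call with a gripper value outside its range is refused whole. The fingers move at their own pace and stop on an object; FORCE is the grip in N (left out, the last holds). Time passes only in rows, so rows that do not move let the fingers close, or fill a call up. It gives the time, the measured TCP pose, the force and the opening at its end, in the units of the state.
- readout.get_obs(): the state, without advancing time (a new reading comes with each control period).
- grab_frame(name): name is "side" or "top" or "wrist"; returns a dict with "frame" (420x560x3 uint8, red, green, blue), "z_map" (420x560 float32, m along the optical axis (not along the pixel's ray), 0 where there is no reading), "camera_matrix" (3x3 intrinsics, pixels), "dist" ([k1, k2, p1, p2, k3] as OpenCV has them; the pictures are not rectified), "xyz" and "orientation" of the camera in the world. Camera axes: x right, y down, z forward; pixel columns grow to the right and rows downward; lengths in m; the calibration is good to about 2 mm. A picture is of the moment at which its call begins.
- bot.sign_off(): hands the job in, once; it reports no verdict.
Trained networks look in a picture, given as the dict that the camera call returned (one of the last four; its "shot" number tells which), for a name from the list of things; names that differ only in an ending like _2 or _b are one class to them, and where a whole thing is asked for, a point or a joint stands for the part that bears it (a point fixed in the world has none). Each returns a list of dicts, best first, with "p" (0 to 1); they miss things now and then, are a little off and sometimes report something else, mostly with a low value. They report only what shows in the picture. A call takes as long as a camera call.
- masks_of(target, picture): "mask" (420x560 bool, what is visible of it) and "bbox" ([left, top, right, bottom] in pixels, round what is visible of it).
The state is a dict: "t": time; "joint_positions": joint angles; "qvel": joint speeds; "effort": joint torques, N m; "ee_pos": TCP position; "tcp_rot": TCP orientation; "contact_force": force on the tool from outside, world axes, zero at the start; "wrist_torque": the same for the moment, N m; "finger_gap": finger opening in m.
Only numpy, scipy, OpenCV 4.12 (cv2) and the standard library are available. Lean on these libraries where they do the work, as an engineer would, in place of code of your own. Each camera call takes 0.05 s, during which the arm holds its last target. There are 200 camera calls.

## Working session

There is one attempt and no reset: what is moved stays moved. The work goes in short steps, Python scripts to look and compute and a shell command to move; the robot and the scene stay as the last step left them, time stands still between calls to the robot, and variables do not carry over. Pictures are saved under pics/ and viewed, about 8 in all and at most 12, crops included, and the job is handed in when it is done.

```bash
mkdir -p pics; ls; cat > h.py <<'E'
import numpy as np, cv2
from scipy.spatial.transform import Rotation as R
from cell import readout, grab_frame, bot, masks_of
def cloud(p, mask=None):
    z=p["z_map"]; m=(z>0) if mask is None else (mask&(z>0))
    v,u=np.nonzero(m)
    n=cv2.undistortPoints(np.stack([u,v],1).astype(np.float64)[:,None],p["camera_matrix"],np.array(p["dist"]))[:,0]
    c=np.c_[n,np.ones(len(n))]*z[v,u][:,None]
    return c@Rc(p).T+np.array(p["xyz"]), np.stack([u,v],1)
def Rc(p):
    o=np.array(p["orientation"]); 
    return o if o.shape==(3,3) else R.from_euler("xyz",o).as_matrix()
E
python3 - <<'E'
from h import *
print(readout.get_obs())
ims=[]
for n in ["side","top"]:
    p=grab_frame(n); print(n,p["xyz"],p["orientation"]); im=p["frame"].copy()
    np.savez(f"{n}.npz",**{k:v for k,v in p.items()})
    for t in ["station","pump_lever","vent_knob","lever_grip","vent_knob_grip","syringe_middle","stick_cup_middle","nose_cone_middle"]:
        for d in masks_of(t,p)[:2]:
            x,_=cloud(p,d["mask"]); print(t,round(d["p"],2),d["bbox"],d["mask"].sum(),np.median(x,0).round(3) if len(x) else None, x.min(0).round(3) if len(x) else None,x.max(0).round(3) if len(x) else None)
            np.save(f"m_{n}_{t}.npy",d["mask"]) if d is not None else 0
    cv2.imwrite(f"pics/{n}0.png",im[:,:,::-1])
E
```

```text
pics
{'t': 0.0, 'joint_positions': array([-1.31507887e+00,  1.59030293e-01,  1.59821238e+00, -3.36073782e-05,
        1.38618535e+00, -2.10081511e-01]), 'qvel': array([ 2.10381718e-03,  1.25811061e-03,  9.47133455e-05,  2.49565049e-03,
       -3.36442151e-04,  9.43374867e-06]), 'effort': array([ 1.73714998e-04, -3.85571158e+01, -3.22110987e+01,  7.03262910e-02,
        3.78482882e-02, -1.35336454e-04]), 'ee_pos': array([ 0.25807497, -0.51314046,  0.2136394 ]), 'tcp_rot': array([-3.13979075e+00, -3.50447451e-04,  4.65804851e-01]), 'contact_force': array([-0.23863264, -0.74699921,  0.24433643]), 'wrist_torque': array([-0.01552485,  0.03629934,  0.01422842]), 'finger_gap': 0.09171987491322237}
side [0.41659965 0.77611761 0.76361927] [-2.21081747  0.0161628  -2.96949187]
station 0.94 [154.4, 143.3, 292.9, 304.1] 17607 [0.698 0.084 0.133] [ 0.522 -0.547 -0.001] [1.094 0.191 0.323]
pump_lever 0.5 [263.7, 210.5, 287.0, 242.2] 210 [0.574 0.046 0.168] [0.553 0.023 0.128] [0.603 0.076 0.192]
vent_knob 0.51 [269.8, 188.5, 284.5, 201.3] 178 [ 0.606 -0.115  0.152] [ 0.586 -0.38  -0.001] [ 0.656 -
[... 1270 characters left out ...]
grip 0.53 [270.9, 235.7, 332.4, 260.5] 642 [ 0.462 -0.06   0.03 ] [ 0.431 -0.154 -0.003] [0.499 0.024 0.04 ]
lever_grip 0.5 [249.9, 193.5, 272.7, 209.2] 199 [0.575 0.041 0.166] [0.551 0.02  0.073] [0.606 0.073 0.19 ]
vent_knob_grip 0.76 [315.4, 180.5, 335.6, 197.4] 212 [ 0.604 -0.122  0.154] [ 0.586 -0.152  0.095] [ 0.624 -0.102  0.168]
syringe_middle 0.74 [269.7, 232.7, 334.2, 258.8] 704 [ 0.462 -0.063  0.03 ] [ 0.429 -0.161 -0.003] [0.502 0.024 0.04 ]
stick_cup_middle 0.86 [134.8, 187.6, 163.2, 210.6] 657 [0.595 0.367 0.059] [ 0.559  0.33  -0.006] [0.648 0.434 0.135]
nose_cone_middle 0.79 [405.3, 194.2, 453.4, 231.8] 1312 [ 0.557 -0.397  0.111] [ 0.515 -0.514 -0.007] [ 0.626 -0.37   0.145]
```

```bash
python3 - <<'E'
from h import *
from scipy.optimize import least_squares
C=[];K=[];G=[]
for n in ["side","top"]:
    p=dict(np.load(f"{n}.npz",allow_pickle=True)); 
    ld=lambda t:cv2.erode(np.load(f"m_{n}_{t}.npy").astype(np.uint8),np.ones((2,2)))>0
    if n=="side":
        x,_=cloud(p); x=x[(x[:,0]>.45)&(x[:,0]<1.1)&(abs(x[:,1])<.3)]
    else:
        x,_=cloud(p); x=x[(x[:,0]>.45)&(x[:,0]<1.1)&(abs(x[:,1])<.3)]
    C.append(x)
    lid=x[(x[:,2]>.30)&(x[:,2]<.33)]; 
    deck=x[(x[:,2]>.12)&(x[:,2]<.136)&(x[:,0]>.62)]
    hull=cv2.convexHull(lid[:,:2].astype(np.float32)); c,r=cv2.minEnclosingCircle(hull); print(n,"lid",c,r,np.median(lid[:,2]),"deck",len(deck),np.median(deck,0))
    # panel plane: ransac-ish
    for it in range(1):
        q=x[(x[:,0]>.5)&(x[:,0]<.68)&(x[:,2]>.015)&(x[:,2]<.125)&(x[:,1]>-.18)&(x[:,1]<.17)]
        f=lambda s:(-np.sin(np.radians(40))*(np.cos(s[0])*q[:,0]+np.sin(s[0])*q[:,1])+np.cos(np.radians(40))*q[:,2]-s[1])
        best=least_squares(f,[0,-.33],loss="cauchy",f_scale=.002); print("panel yaw",best.x, np.mean(abs(f(best.x))<.004),len(q))
    for t in ["lever_grip","vent_knob_grip"]:
        k,_=cloud(p,np.load(f"m_{n}_{'pump_lever' if t[0]=='l' else 'vent_knob'}.npy")); print(t,len(k)); K.append((n,t,k))
# panel frame coordinates for knob & lever
yaw,d=best.x
for n,t,k in K:
    s,c=np.sin(np.radians(40)),np.cos(np.radians(40)); Rz=R.from_euler("z",yaw).as_matrix()
    A=Rz@np.array([[c,0,-s],[0,1,0],[s,0,c]])
    l=k@A; l[:,2]-=d
    l=l[l[:,2]>.02]
    print(n,t,"panel coords med",np.median(l,0).round(4)); 
    top=l[l[:,2]>np.percentile(l[:,2],90)-.006]; print(" top pts",len(top),top.mean(0).round(4),"range",top.min(0).round(4),top.max(0).round(4))
    if t[0]=='l':
        for a in np.arange(.03,.11,.01):
            b=l[(l[:,2]>a)&(l[:,2]<a+.01)]
            if len(b): print("  ",round(a,2),len(b),b.mean(0).round(4),b.min(0).round(4),b.max(0).round(4))
print(A)
a=cv2.imread("pics/side0.png")[130:330,130:350]; b=cv2.imread("pics/top0.png")[60:270,190:370]
a=cv2.resize(a,(440,400)); b=cv2.resize(b,(343,400)); cv2.imwrite("pics/both.png",np.hstack([a,b]))
E
```

```text
side lid (0.7607399225234985, 0.043678876012563705) 0.07753998786211014 0.31606039052821194 deck 3880 [0.70361273 0.11465672 0.13204578]
panel yaw [ 0.1002778  -0.30572983] 0.5891252955082742 4230
lever_grip 208
vent_knob_grip 177
top lid (0.7621322870254517, 0.04150334745645523) 0.07667236775159836 0.3163066387427047 deck 4825 [ 0.6851316  -0.01222188  0.13013273]
panel yaw [ 0.10656162 -0.30657487] 0.8447959651535992 4362
lever_grip 153
vent_knob_grip 667
side lever_grip panel coords med [ 0.5489 -0.0152  0.0659]
 top pts 45 [ 0.5483 -0.0248  0.0881] range [ 0.5377 -0.036   0.0829] [ 0.5571 -0.0178  0.0937]
   0.03 15 [ 0.5474 -0.0044  0.0343] [ 0.5412 -0.0101  0.0313] [5.518e-01 3.000e-04 3.880e-02]
   0.04 19 [ 0.5478 -0.009   0.0449] [ 0.5416 -0.0176  0.04  ] [ 0.5529 -0.0058  0.05  ]
   0.05 24 [ 0.5488 -0.0105  0.055 ] [ 0.5399 -0.0177  0.05  ] [ 0.5549 -0.0048  0.0595]
   0.06 33 [ 0.548  -0.0142  0.0644] [ 0.5382 -0.0214  0.0602] [ 0.5563 -0.008   0.0692]
   0.07 39 [ 0.549  -0.0188  0.075 ] [ 0.5365 -0.0292  0.0702] [ 0.5573 -0.0132  0.0799]
   0.08 40 [ 0.5491 -0.0236  0.0
[... 664 characters left out ...]
0.0141  0.0557] [ 0.5468 -0.0232  0.0506] [ 0.5538 -0.0073  0.0591]
   0.06 13 [ 0.5513 -0.0158  0.0657] [ 0.5441 -0.0256  0.0602] [ 0.5564 -0.0095  0.0696]
   0.07 19 [ 0.5524 -0.022   0.0754] [ 0.5421 -0.0374  0.0703] [ 0.5561 -0.014   0.0799]
   0.08 47 [ 0.5491 -0.0282  0.0861] [ 0.5375 -0.0393  0.0802] [ 0.5563 -0.0166  0.0896]
   0.09 17 [ 0.5457 -0.028   0.0911] [ 0.5391 -0.0337  0.09  ] [ 0.5508 -0.0217  0.0928]
top vent_knob_grip panel coords med [ 0.3666 -0.1098  0.0398]
 top pts 243 [ 0.358  -0.0785  0.0471] range [ 0.3421 -0.2051  0.0429] [ 0.3731 -0.0246  0.0553]
[[ 0.76169919 -0.10636006 -0.63914151]
 [ 0.08147653  0.99432768 -0.06836693]
 [ 0.64278761  0.          0.76604444]]
```

View pics/both.png

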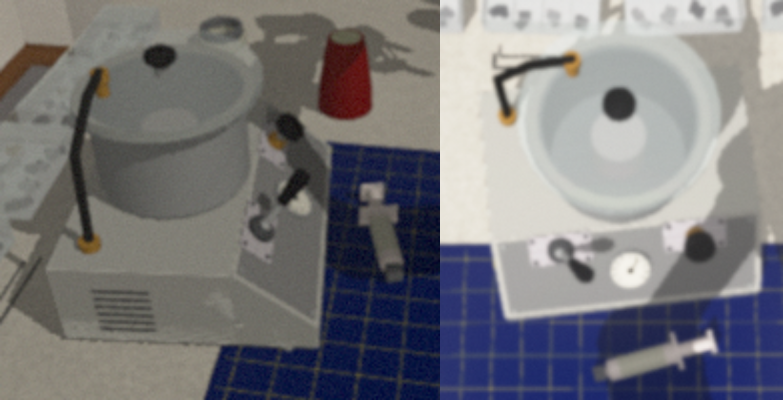

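The crops show the lever's black grip leaning right at about (575,262) in the top view and (295,183) in the side view. The vent knob is at (700,245) in the top view. The dial sits between them and lower, and the pump lever is the left control. This agrees with the panel-plane measurement: yaw is about 0.105, with the controls about 190 mm apart.

```bash
cat >> h.py <<'E'
YAW,D=0.105,-0.3061
s,c=np.sin(np.radians(40)),np.cos(np.radians(40))
A=R.from_euler("z",YAW).as_matrix()@np.array([[c,0,-s],[0,1,0],[s,0,c]])
def pan(w): return np.asarray(w)@A-[0,0,D]      # world -> panel coords
def wor(p): return A@(np.asarray(p)+[0,0,D])
def delta(p_tcp, tilt=0, roll=0):  # to TCP at panel coords p_tcp
    o=readout.get_obs(); T=A@np.diag([1,-1,-1]); T=T@R.from_euler("y",tilt,degrees=True).as_matrix()
    rv=(R.from_matrix(T)*R.from_euler("xyz",o["tcp_rot"]).inv()).as_rotvec(degrees=True)
    t=wor(p_tcp)-o["ee_pos"]
    print("t",round(o["t"],2),"tcp panel",pan(o["ee_pos"]).round(4),"F",o["contact_force"].round(1),"gap",round(o["finger_gap"],4),"q",o["joint_positions"].round(2))
    print("shift",t.round(4),"rot",rv.round(2)); 
E
python3 -c "
from h import *
delta([.5475,-.013,.161])"
```

```text
t 0.9 tcp panel [ 0.2935 -0.538   0.34  ] F [-0.2 -0.1  0.2] gap 0.0919 q [-1.32  0.16  1.6   0.    1.39 -0.21]
shift [0.253  0.5545 0.0262] rot [ 11.32 -38.58 -19.82]
```

```bash
python3 -m pendant '[{"claw":1,"translation":[0.012,0.03,0.007],"rotation":[0.57,-1.95,-1.0]},{"claw":1,"translation":[0.012,0.03,0.007],"rotation":[0.57,-1.95,-1.0]},{"claw":1,"translation":[0.012,0.03,0.007],"rotation":[0.57,-1.95,-1.0]},{"claw":1,"translation":[0.012,0.03,0.007],"rotation":[0.57,-1.95,-1.0]},{"claw":1,"translation":[0.012,0.03,0.007],"rotation":[0.57,-1.95,-1.0]},{"claw":1,"translation":[0.012,0.03,0.007],"rotation":[0.57,-1.95,-1.0]},{"claw":1,"translation":[0.012,0.03,0.007],"rotation":[0.57,-1.95,-1.0]},{"claw":1,"translation":[0.012,0.03,0.007],"rotation":[0.57,-1.95,-1.0]},{"claw":1,"translation":[0.012,0.03,0.007],"rotation":[0.57,-1.95,-1.0]},{"claw":1,"translation":[0.012,0.03,0.007],"rotation":[0.57,-1.95,-1.0]}]' 15
python3 -c "
from h import *
delta([.5475,-.013,.161])"
```

```text
t: 1.9
ee_pos: [0.3807, -0.2049, 0.2861]
tcp_rot: [3.109, -0.367, 0.284]
contact_force: [0.9, -0.6, -0.8]
finger_gap: 0.092
t 1.9 tcp panel [ 0.4575 -0.2437  0.2957] F [ 0.9 -0.6 -0.8] gap 0.092 q [-1.05 -0.51  2.08  0.35  1.46  0.22]
shift [ 0.1305  0.2457 -0.0453] rot [  5.26 -18.33  -9.22]
```

```bash
python3 -m pendant '[{"claw":1,"translation":[0.015,0.028,-0.004],"rotation":[0.6,-2.1,-1.0]},{"claw":1,"translation":[0.015,0.028,-0.004],"rotation":[0.6,-2.1,-1.0]},{"claw":1,"translation":[0.015,0.028,-0.004],"rotation":[0.6,-2.1,-1.0]},{"claw":1,"translation":[0.015,0.028,-0.004],"rotation":[0.6,-2.1,-1.0]},{"claw":1,"translation":[0.015,0.028,-0.005],"rotation":[0.6,-2.1,-1.0]},{"claw":1,"translation":[0.015,0.028,-0.005],"rotation":[0.6,-2.1,-1.0]},{"claw":1,"translation":[0.015,0.028,-0.005],"rotation":[0.6,-2.1,-1.0]},{"claw":1,"translation":[0.015,0.028,-0.005],"rotation":[0.6,-2.1,-1.0]},{"claw":1,"translation":[0.01,0.022,-0.005],"rotation":[0.5,-1.6,-1.0]},{"claw":1,"translation":[0,0,0],"rotation":[0,0,0]}]'
python3 - <<'E'
from h import *
delta([.5475,-.013,.161])
p=grab_frame("wrist"); cv2.imwrite("pics/w1.png",p["frame"][:,:,::-1]); np.savez("wrist1.npz",**p)
for t in ["pump_lever","vent_knob"]:
    for d in masks_of(t,p)[:2]:
        x,_=cloud(p,d["mask"]); l=pan(x)
        l=l[(l[:,2]>.02)&(l[:,2]<.12)]; print(t,round(d["p"],2),d["bbox"],len(l))
        if len(l)==0: continue
        for a in np.arange(.02,.11,.01):
            b=l[(l[:,2]>a)&(l[:,2]<a+.01)]
            if len(b)>5: print("  ",round(a,2),len(b),np.percentile(b,3,axis=0).round(4),np.percentile(b,97,axis=0).round(4),b.max(0).round(4)[2])
x,_=cloud(p); l=pan(x); q=l[(abs(l[:,2])<.02)&(l[:,0]>.48)&(l[:,0]<.56)]
if len(q): 
    m=np.linalg.lstsq(np.c_[q[:,:2]-[.52,-.05],np.ones(len(q))],q[:,2],rcond=None)[0]; print("panel resid plane",m,len(q),np.median(q[:,2]))
E
```

```text
t: 2.9
ee_pos: [0.514, 0.0533, 0.2476]
tcp_rot: [3.136, -0.72, 0.106]
contact_force: [-0.4, 0.1, 0.1]
finger_gap: 0.0918
t 2.9 tcp panel [ 0.555  -0.0008  0.1636] F [-0.4  0.1  0.1] gap 0.0918 q [-0.3  -0.63  2.34  0.37  0.78  1.  ]
shift [-0.0028 -0.0125 -0.0069] rot [0.13 1.25 0.16]
pump_lever 0.62 [269.5, 198.3, 324.5, 237.8] 1008
   0.02 58 [ 0.5433 -0.0047  0.0204] [0.5518 0.0048 0.0299] 0.03
   0.03 57 [ 0.5431 -0.0075  0.0302] [ 5.515e-01 -3.000e-04  3.960e-02] 0.0398
   0.04 24 [ 0.5444 -0.0119  0.0432] [ 0.5544 -0.0047  0.05  ] 0.05
   0.05 73 [ 0.5426 -0.0158  0.0502] [ 0.5552 -0.0059  0.0597] 0.06
   0.06 90 [ 0.5422 -0.0207  0.0603] [ 0.5566 -0.0093  0.0698] 0.0699
   0.07 132 [ 0.5394 -0.0261  0.0707] [ 0.5576 -0.0131  0.0796] 0.0799
   0.08 508 [ 0.5382 -0.0372  0.0808] [ 0.5569 -0.017   0.0898] 0.09
   0.09 66 [ 0.5407 -0.0286  0.09  ] [ 0.5534 -0.0221  0.0913] 0.0919
vent_knob 0.6 [442.8, 188.1, 497.8, 239.6] 1800
   0.03 171 [ 0.5353 -0.1824  0.0318] [ 0.5677 -0.1636  0.0398] 0.04
   0.04 1629 [ 0.5302 -0.2015  0.0422] [ 0.5665 -0.1656  0.0485] 0.0498
panel resid plane [ 0.03524594 -0.00058834 -0.00026727] 19660 -0.0012752942168983428
```

View pics/w1.png

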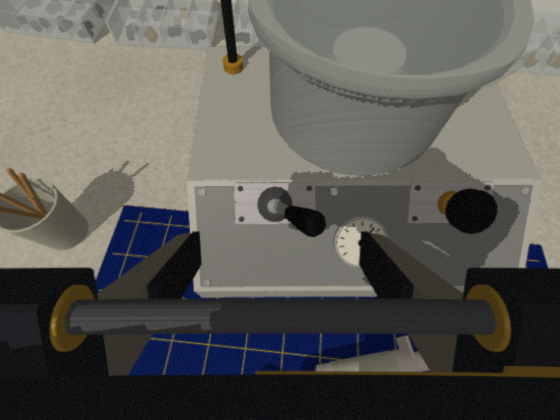

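The wrist view shows the lever bush at (275,205), its tip at (310,221) and the knob at (470,212), both clear of the fingers. The depth values agree with the top and side views: pivot y ≈ 7 mm and knob y ≈ -184 mm in panel coordinates.

```bash
python3 -m pendant '[{"claw":1,"translation":[-0.0014,-0.006,-0.0035],"rotation":[0,0.6,0]},{"claw":1,"translation":[-0.0014,-0.006,-0.0035],"rotation":[0,0.6,0]},{"claw":1,"translation":[0.009,0.001,-0.011],"rotation":[0,0,0]},{"claw":1,"translation":[0.009,0.001,-0.011],"rotation":[0,0,0]},{"claw":1,"translation":[0.009,0.001,-0.011],"rotation":[0,0,0]},{"claw":1,"translation":[0.009,0.001,-0.011],"rotation":[0,0,0]},{"claw":1,"translation":[0.009,0.001,-0.011],"rotation":[0,0,0]},{"claw":1,"translation":[0.009,0.001,-0.011],"rotation":[0,0,0]},{"claw":1,"translation":[0.009,0.001,-0.011],"rotation":[0,0,0]},{"claw":1,"translation":[0,0,0],"rotation":[0,0,0]}]' 15
python3 - <<'E'
from h import *
delta([.548,-.013,.061])
E
```

```text
t: 4.05
ee_pos: [0.5796, 0.0254, 0.1674]
tcp_rot: [3.128, -0.703, 0.084]
contact_force: [-0.6, -0.0, -0.6]
finger_gap: 0.092
t 4.05 tcp panel [ 0.5512 -0.0355  0.0621] F [-0.6 -0.  -0.6] gap 0.092 q [-0.29 -0.27  2.26  0.47  0.52  0.86]
shift [-0.0041  0.0222 -0.0029] rot [0.59 0.32 1.74]
```

```bash
python3 -m pendant '[{"claw":0.1,"translation":[-0.002,0.004,-0.001],"rotation":[0.2,0.1,0.6]},{"claw":0.1,"translation":[-0.001,0.004,-0.001],"rotation":[0.2,0.1,0.6]},{"claw":0.1,"translation":[-0.001,0.004,-0.001],"rotation":[0.2,0.1,0.5]},{"claw":0.1,"translation":[0,0.004,0],"rotation":[0,0,0]},{"claw":0.1,"translation":[0,0.004,0],"rotation":[0,0,0]},{"claw":0.1,"translation":[0,0.003,0],"rotation":[0,0,0]},{"claw":0.1,"translation":[0,0.003,0],"rotation":[0,0,0]},{"claw":0.1,"translation":[0,0.003,0],"rotation":[0,0,0]},{"claw":0.1,"translation":[0,0.003,0],"rotation":[0,0,0]},{"claw":0.1,"translation":[0,0,0],"rotation":[0,0,0]}]' 15
python3 - <<'E'
from h import *
delta([.548,.007,.061])
E
```

```text
t: 5.05
ee_pos: [0.5768, 0.0541, 0.1688]
tcp_rot: [3.13, -0.705, 0.109]
contact_force: [-0.1, -3.5, -0.8]
finger_gap: 0.0505
t 5.05 tcp panel [ 0.5523 -0.0066  0.063 ] F [-0.1 -3.5 -0.8] gap 0.0505 q [-0.23 -0.27  2.26  0.44  0.51  0.92]
shift [-0.0034  0.0134 -0.0043] rot [0.44 0.45 0.19]
```

```bash
python3 -m pendant '[{"claw":0.0,"translation":[-0.001,0.002,-0.001],"rotation":[0,0,0]},{"claw":-0.05,"translation":[-0.001,0.002,-0.001],"rotation":[0,0,0]},{"claw":-0.1,"translation":[-0.001,0.003,-0.001],"rotation":[0,0,0]},{"claw":-0.15,"translation":[0,0.003,-0.001],"rotation":[0,0,0]},{"claw":-0.2,"translation":[0,0.003,0],"rotation":[0,0,0]},{"claw":-0.25,"translation":[0,0.002,0],"rotation":[0,0,0]},{"claw":-0.3,"translation":[0,0.001,0],"rotation":[0,0,0]},{"claw":-0.35,"translation":[0,0,0],"rotation":[0,0,0]},{"claw":-0.4,"translation":[0,0,0],"rotation":[0,0,0]},{"claw":-0.4,"translation":[0,0,0],"rotation":[0,0,0]}]' 20
python3 - <<'E'
from h import *
delta([.548,.007,.061])
p=grab_frame("wrist"); cv2.imwrite("pics/w2.png",p["frame"][:,:,::-1])
for d in masks_of("pump_lever",p)[:1]:
    l=pan(cloud(p,d["mask"])[0]); l=l[(l[:,2]>.02)&(l[:,2]<.12)]
    for a in np.arange(.02,.11,.01):
            b=l[(l[:,2]>a)&(l[:,2]<a+.01)]
            if len(b)>5: print("  ",round(a,2),len(b),np.percentile(b,3,axis=0).round(4),np.percentile(b,97,axis=0).round(4),b.max(0).round(4)[2])
E
```

```text
t: 6.05
ee_pos: [0.5747, 0.0708, 0.1659]
tcp_rot: [3.126, -0.708, 0.112]
contact_force: [-0.6, -1.7, 0.9]
finger_gap: 0.028
t 6.05 tcp panel [0.5502 0.0102 0.0611] F [-0.6 -1.7  0.9] gap 0.028 q [-0.19 -0.27  2.27  0.39  0.48  0.99]
shift [-0.0013 -0.0034 -0.0014] rot [0.64 0.63 0.19]
   0.02 71 [5.477e-01 4.000e-04 2.080e-02] [0.552  0.0107 0.0297] 0.03
   0.03 67 [0.5476 0.0008 0.0304] [0.5517 0.0102 0.0391] 0.0399
   0.04 20 [0.5509 0.0006 0.0405] [0.5539 0.0109 0.0496] 0.0497
   0.05 84 [5.509e-01 1.000e-04 5.030e-02] [0.5551 0.014  0.0597] 0.0599
   0.06 113 [ 0.5485 -0.0022  0.0603] [0.5563 0.0154 0.0697] 0.07
   0.07 190 [ 0.5482 -0.0029  0.0709] [0.5571 0.0165 0.0799] 0.08
   0.08 309 [ 0.5473 -0.002   0.0805] [0.5575 0.0186 0.0899] 0.09
   0.09 1434 [ 0.5397 -0.0007  0.0905] [0.5561 0.018  0.0968] 0.0973
```

View pics/w2.png

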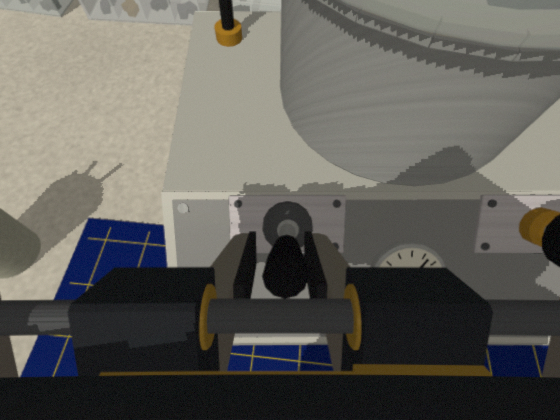

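The wrist view shows the lever at (288,262), upright between the fingers with its bush at (288,225). It is centred, so I open the gripper and back out along the panel normal.

```bash
python3 -m pendant '[{"claw":0.2,"translation":[0,0,0],"rotation":[0,0,0]},{"claw":0.3,"translation":[0,0,0],"rotation":[0,0,0]},{"claw":0.4,"translation":[0,0,0],"rotation":[0,0,0]},{"claw":0.4,"translation":[-0.0065,-0.0015,0.0075],"rotation":[0,0,0]},{"claw":0.4,"translation":[-0.0065,-0.001,0.0075],"rotation":[0,0,0]},{"claw":0.4,"translation":[-0.0065,-0.001,0.0075],"rotation":[0,0,0]},{"claw":0.4,"translation":[-0.0065,-0.001,0.0075],"rotation":[0,0,0]},{"claw":0.4,"translation":[-0.0065,-0.001,0.0075],"rotation":[0,0,0]},{"claw":0.4,"translation":[-0.0065,-0.001,0.0075],"rotation":[0,0,0]},{"claw":0.4,"translation":[-0.0065,-0.001,0.0075],"rotation":[0,0,0]}]' 20
python3 - <<'E'
from h import *
delta([.548,-.184,.10])
E
```

```text
t: 7.15
ee_pos: [0.526, 0.066, 0.2176]
tcp_rot: [3.133, -0.702, 0.11]
contact_force: [0.4, 0.3, 0.1]
finger_gap: 0.0643
t 7.15 tcp panel [0.5459 0.0105 0.1321] F [0.4 0.3 0.1] gap 0.0643 q [-0.24 -0.53  2.34  0.34  0.69  1.03]
shift [ 0.0425 -0.1911 -0.0232] rot [0.33 0.28 0.04]
```

```bash
python3 -m pendant '[{"claw":0.6,"translation":[0.0035,-0.027,0],"rotation":[0,0,0]},{"claw":0.7,"translation":[0.0035,-0.027,0],"rotation":[0,0,0]},{"claw":0.8,"translation":[0.0035,-0.027,0],"rotation":[0,0,0]},{"claw":0.8,"translation":[0.0035,-0.027,0],"rotation":[0,0,0]},{"claw":0.8,"translation":[0.0035,-0.027,0],"rotation":[0,0,0]},{"claw":0.8,"translation":[0.0035,-0.027,0],"rotation":[0,0,0]},{"claw":0.8,"translation":[0.005,-0.015,-0.005],"rotation":[0,0,0]},{"claw":0.8,"translation":[0.006,-0.006,-0.006],"rotation":[0,0,0]},{"claw":0.8,"translation":[0,0,0],"rotation":[0,0,0]},{"claw":0.8,"translation":[0,0,0],"rotation":[0,0,0]}]' 20
python3 - <<'E'
from h import *
delta([.548,-.184,.10])
p=grab_frame("wrist"); cv2.imwrite("pics/w3.png",p["frame"][:,:,::-1])
for t in ["vent_knob","pump_lever"]:
  for d in masks_of(t,p)[:1]:
    l=pan(cloud(p,d["mask"])[0]); l=l[(l[:,2]>.02)&(l[:,2]<.12)]; print(t,d["p"],d["bbox"])
    for a in np.arange(.02,.11,.01):
            b=l[(l[:,2]>a)&(l[:,2]<a+.01)]
            if len(b)>5: print("  ",round(a,2),len(b),np.percentile(b,3,axis=0).round(4),np.percentile(b,97,axis=0).round(4),b.max(0).round(4)[2])
E
```

```text
t: 8.15
ee_pos: [0.5588, -0.1221, 0.21]
tcp_rot: [3.133, -0.71, 0.115]
contact_force: [0.7, 0.4, -0.2]
finger_gap: 0.0827
t 8.15 tcp panel [ 0.5509 -0.18    0.118 ] F [ 0.7  0.4 -0.2] gap 0.0827 q [-0.71 -0.31  2.21  0.69  0.84  0.38]
shift [ 0.0098 -0.003  -0.0156] rot [ 0.31  0.72 -0.24]
vent_knob 0.87 [255.7, 192.3, 312.5, 250.4]
   0.03 40 [ 0.5585 -0.1964  0.0313] [ 0.5683 -0.1678  0.0396] 0.0397
   0.04 2147 [ 0.5297 -0.2039  0.0433] [ 0.5666 -0.1671  0.0485] 0.0496
pump_lever 0.96 [1.3, 200.7, 84.5, 257.3]
   0.02 107 [ 0.5424 -0.0014  0.0204] [0.5517 0.0051 0.0297] 0.03
   0.03 109 [ 0.5423 -0.0014  0.0306] [0.5516 0.004  0.0394] 0.0399
   0.04 92 [ 0.5424 -0.0034  0.0402] [0.5533 0.0025 0.0498] 0.05
   0.05 176 [ 0.54   -0.0045  0.0505] [0.5546 0.0035 0.0598] 0.06
   0.06 225 [ 0.5389 -0.006   0.0603] [0.5558 0.0035 0.0697] 0.07
   0.07 331 [ 0.5377 -0.0068  0.0702] [0.5568 0.003  0.0797] 0.0799
   0.08 416 [ 0.5374 -0.0073  0.0803] [0.5571 0.0029 0.0897] 0.09
   0.09 384 [ 0.5372 -0.007   0.0903] [5.552e-01 3.000e-04 9.620e-02] 0.097
```

View pics/w3.png

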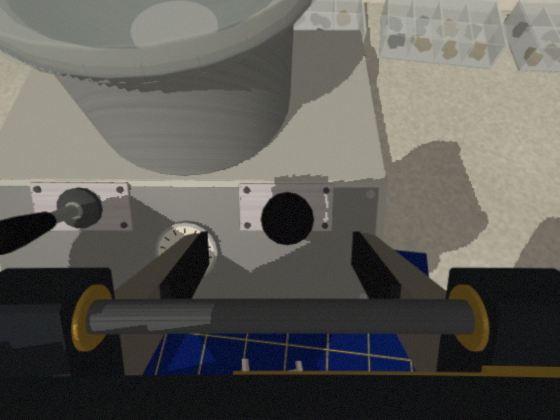

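The wrist view shows the knob at (287,218), centred between the fingers at (205,270) and (360,270). The lever stands off to the left with its bush at (80,208), and its tip is 97 mm above the panel, which means it is upright. Next I descend onto the knob.

```bash
python3 -m pendant '[{"claw":0.8,"translation":[0.004,-0.003,-0.005],"rotation":[0.1,0.4,-0.1]},{"claw":0.8,"translation":[0.008,0,-0.01],"rotation":[0.1,0.3,-0.1]},{"claw":0.8,"translation":[0.008,0.0005,-0.01],"rotation":[0,0,0]},{"claw":0.8,"translation":[0.008,0.0005,-0.01],"rotation":[0,0,0]},{"claw":0.8,"translation":[0.008,0.0005,-0.01],"rotation":[0,0,0]},{"claw":0.8,"translation":[0.008,0.0005,-0.01],"rotation":[0,0,0]},{"claw":0.8,"translation":[0.008,0.0005,-0.01],"rotation":[0,0,0]},{"claw":0.8,"translation":[0.006,0.0005,-0.007],"rotation":[0,0,0]},{"claw":0.8,"translation":[0,0,0],"rotation":[0,0,0]},{"claw":0.8,"translation":[0,0,0],"rotation":[0,0,0]}]' 40
python3 - <<'E'
from h import *
delta([.548,-.1855,.022])
E
```

```text
t: 9.3
ee_pos: [0.621, -0.1191, 0.136]
tcp_rot: [3.134, -0.699, 0.115]
contact_force: [0.5, -0.2, -0.1]
finger_gap: 0.0829
t 9.3 tcp panel [ 0.5509 -0.1835  0.0213] F [ 0.5 -0.2 -0.1] gap 0.0829 q [-0.6  -0.01  2.11  0.79  0.63  0.3 ]
shift [-0.0025 -0.0022 -0.0014] rot [ 0.32  0.09 -0.32]
```

Close on the knob with a small correction.

```bash
python3 -m pendant '[{"claw":0.4,"translation":[-0.0015,-0.001,-0.0005],"rotation":[0,0,0]},{"claw":0.2,"translation":[-0.001,-0.001,-0.0005],"rotation":[0,0,0]},{"claw":0.1,"translation":[0,0,0],"rotation":[0,0,0]},{"claw":-0.2,"translation":[0,0,0],"rotation":[0,0,0]},{"claw":-0.3,"translation":[0,0,0],"rotation":[0,0,0]},{"claw":-0.3,"translation":[0,0,0],"rotation":[0,0,0]},{"claw":-0.3,"translation":[0,0,0],"rotation":[0,0,0]},{"claw":-0.3,"translation":[0,0,0],"rotation":[0,0,0]},{"claw":-0.3,"translation":[0,0,0],"rotation":[0,0,0]},{"claw":-0.3,"translation":[0,0,0],"rotation":[0,0,0]}]' 40
python3 - <<'E'
from h import *
delta([.548,-.1855,.047])
E
```

```text
t: 10.3
ee_pos: [0.6184, -0.1219, 0.1368]
tcp_rot: [3.131, -0.701, 0.117]
contact_force: [-0.9, -1.1, 0.5]
finger_gap: 0.0416
t 10.3 tcp panel [ 0.5493 -0.186   0.0238] F [-0.9 -1.1  0.5] gap 0.0416 q [-0.61 -0.02  2.11  0.79  0.64  0.29]
shift [-0.0158 -0.0011  0.0169] rot [ 0.42  0.22 -0.29]
```

```bash
python3 -m pendant '[{"claw":-0.3,"translation":[-0.0025,-0.0003,0.003],"rotation":[0,0,0]},{"claw":-0.3,"translation":[-0.0025,-0.0003,0.003],"rotation":[0,0,0]},{"claw":-0.3,"translation":[-0.0025,-0.0003,0.003],"rotation":[0,0,0]},{"claw":-0.3,"translation":[-0.0025,-0.0003,0.003],"rotation":[0,0,0]},{"claw":-0.3,"translation":[-0.0025,-0.0003,0.003],"rotation":[0,0,0]},{"claw":-0.3,"translation":[-0.0025,-0.0003,0.003],"rotation":[0,0,0]},{"claw":-0.3,"translation":[-0.0025,-0.0003,0.003],"rotation":[0,0,0]},{"claw":-0.3,"translation":[0,0,0],"rotation":[0,0,0]},{"claw":-0.3,"translation":[0,0,0],"rotation":[0,0,0]},{"claw":-0.3,"translation":[0,0,0],"rotation":[0,0,0]}]' 40
python3 - <<'E'
from h import *
delta([.548,-.1855,.049])
E
```

```text
t: 11.3
ee_pos: [0.6002, -0.1239, 0.1573]
tcp_rot: [3.135, -0.702, 0.109]
contact_force: [4.3, 0.4, -2.5]
finger_gap: 0.0416
t 11.3 tcp panel [ 0.5484 -0.1861  0.0512] F [ 4.3  0.4 -2.5] gap 0.0416 q [-0.64 -0.1   2.15  0.76  0.69  0.32]
shift [ 0.0011  0.0007 -0.002 ] rot [0.28 0.27 0.01]
```

```bash
python3 -m pendant '[{"claw":-0.3,"translation":[0,0,0],"rotation":[0,0,0]},{"claw":-0.3,"translation":[0,0,0],"rotation":[0,0,0]},{"claw":-0.3,"translation":[0,0,0],"rotation":[0,0,0]},{"claw":-0.3,"translation":[0,0,0],"rotation":[0,0,0]},{"claw":-0.3,"translation":[0,0,0],"rotation":[0,0,0]},{"claw":-0.3,"translation":[0,0,0],"rotation":[0,0,0]},{"claw":-0.3,"translation":[0,0,0],"rotation":[0,0,0]},{"claw":-0.3,"translation":[0,0,0],"rotation":[0,0,0]},{"claw":-0.3,"translation":[0,0,0],"rotation":[0,0,0]},{"claw":-0.3,"translation":[0,0,0],"rotation":[0,0,0]}]' 40
python3 - <<'E'
from h import *
delta([.548,-.1855,.049])
p=grab_frame("wrist"); cv2.imwrite("pics/w4.png",p["frame"][:,:,::-1])
for t in ["vent_knob","pump_lever"]:
  for d in masks_of(t,p)[:1]:
    l=pan(cloud(p,d["mask"])[0]); l=l[(l[:,2]>.02)&(l[:,2]<.12)]; print(t,d["p"],d["bbox"])
    for a in np.arange(.02,.11,.01):
            b=l[(l[:,2]>a)&(l[:,2]<a+.01)]
            if len(b)>5: print("  ",round(a,2),len(b),np.percentile(b,3,axis=0).round(4),np.percentile(b,97,axis=0).round(4),b.max(0).round(4)[2])
E
```

```text
t: 12.3
ee_pos: [0.6002, -0.1239, 0.1573]
tcp_rot: [3.135, -0.703, 0.109]
contact_force: [5.0, 0.3, -2.5]
finger_gap: 0.0416
t 12.3 tcp panel [ 0.5484 -0.1861  0.0513] F [ 5.   0.3 -2.5] gap 0.0416 q [-0.64 -0.1   2.15  0.76  0.69  0.32]
shift [ 0.0011  0.0008 -0.002 ] rot [0.27 0.29 0.04]
vent_knob 0.65 [237.2, 220.0, 317.7, 300.6]
   0.05 30 [ 0.553  -0.1984  0.0566] [ 0.5681 -0.1649  0.0599] 0.0599
   0.06 692 [ 0.5318 -0.2058  0.0612] [ 0.5682 -0.1655  0.0699] 0.07
   0.07 4321 [ 0.5313 -0.2027  0.0704] [ 0.5648 -0.1684  0.0734] 0.0744
pump_lever 0.46 [1.2, 221.6, 13.9, 243.9]
```

View pics/w4.png

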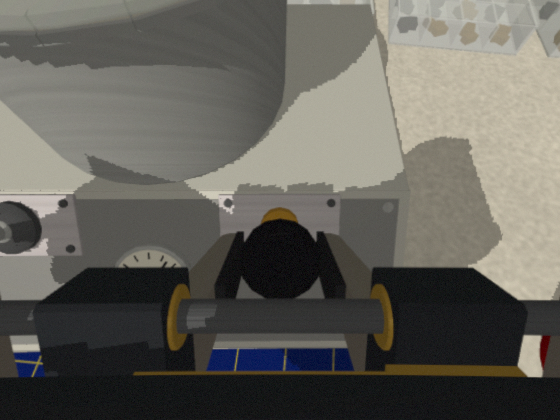

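The wrist view shows the knob at (280,258), held and lifted, with its brass collar showing behind at (280,215). Its top has risen by 25 mm, so it is fully out. I hold until about 2 s have passed since it came out, then push it in.

```bash
python3 -m pendant '[{"claw":-0.3,"translation":[0,0,0],"rotation":[0,0,0]},{"claw":-0.3,"translation":[0,0,0],"rotation":[0,0,0]},{"claw":-0.3,"translation":[0,0,0],"rotation":[0,0,0]},{"claw":-0.3,"translation":[0,0,0],"rotation":[0,0,0]},{"claw":-0.3,"translation":[0,0,0],"rotation":[0,0,0]},{"claw":-0.3,"translation":[0,0,0],"rotation":[0,0,0]},{"claw":-0.3,"translation":[0,0,0],"rotation":[0,0,0]},{"claw":-0.3,"translation":[0.0025,0.0003,-0.003],"rotation":[0,0,0]},{"claw":-0.3,"translation":[0.0025,0.0003,-0.003],"rotation":[0,0,0]},{"claw":-0.3,"translation":[0.0025,0.0003,-0.003],"rotation":[0,0,0]}]' 40
python3 -m pendant '[{"claw":-0.3,"translation":[0.0025,0.0003,-0.003],"rotation":[0,0,0]},{"claw":-0.3,"translation":[0.0025,0.0003,-0.003],"rotation":[0,0,0]},{"claw":-0.3,"translation":[0.0025,0.0003,-0.003],"rotation":[0,0,0]},{"claw":-0.3,"translation":[0.0025,0.0003,-0.003],"rotation":[0,0,0]},{"claw":-0.3,"translation":[0.0025,0.0003,-0.003],"rotation":[0,0,0]},{"claw":-0.3,"translation":[0,0,0],"rotation":[0,0,0]},{"claw":-0.3,"translation":[0,0,0],"rotation":[0,0,0]},{"claw":-0.3,"translation":[0,0,0],"rotation":[0,0,0]},{"claw":-0.3,"translation":[0,0,0],"rotation":[0,0,0]},{"claw":-0.3,"translation":[0,0,0],"rotation":[0,0,0]}]' 40
python3 - <<'E'
from h import *
delta([.548,-.1855,.022])
p=grab_frame("wrist"); cv2.imwrite("pics/w5.png",p["frame"][:,:,::-1])
for t in ["vent_knob","pump_lever"]:
  for d in masks_of(t,p)[:1]:
    l=pan(cloud(p,d["mask"])[0]); l=l[(l[:,2]>.02)&(l[:,2]<.12)]; print(t,d["p"],d["bbox"])
    for a in np.arange(.02,.11,.01):
            b=l[(l[:,2]>a)&(l[:,2]<a+.01)]
            if len(b)>5: print("  ",round(a,2),len(b),np.percentile(b,3,axis=0).round(4),np.percentile(b,97,axis=0).round(4),b.max(0).round(4)[2])
E
```

```text
t: 13.45
ee_pos: [0.6076, -0.1231, 0.1485]
tcp_rot: [3.134, -0.702, 0.111]
contact_force: [-2.9, 0.5, 2.1]
finger_gap: 0.0414
t: 14.45
ee_pos: [0.6205, -0.1217, 0.1357]
tcp_rot: [3.13, -0.702, 0.121]
contact_force: [-5.0, -0.7, 3.0]
finger_gap: 0.0414
t 14.45 tcp panel [ 0.5502 -0.1861  0.0216] F [-5.  -0.7  3. ] gap 0.0414 q [-0.61 -0.01  2.11  0.79  0.63  0.29]
shift [-0.002   0.0004 -0.0011] rot [ 0.49  0.26 -0.47]
vent_knob 0.71 [234.5, 225.1, 320.4, 304.1]
   0.03 188 [ 0.5574 -0.1999  0.0321] [ 0.5682 -0.1681  0.0397] 0.04
   0.04 4814 [ 0.5347 -0.2035  0.043 ] [ 0.5669 -0.1673  0.0483] 0.0492
```

```bash
python3 -m pendant '[{"claw":-0.3,"translation":[0.0013,0.0001,-0.0015],"rotation":[0,0,0]},{"claw":-0.3,"translation":[0.0013,0.0001,-0.0015],"rotation":[0,0,0]},{"claw":-0.3,"translation":[0,0,0],"rotation":[0,0,0]},{"claw":0.1,"translation":[0,0,0],"rotation":[0,0,0]},{"claw":0.4,"translation":[0,0,0],"rotation":[0,0,0]},{"claw":0.8,"translation":[0,0,0],"rotation":[0,0,0]},{"claw":0.8,"translation":[0,0,0],"rotation":[0,0,0]},{"claw":0.8,"translation":[-0.003,-0.0003,0.004],"rotation":[0,0,0]},{"claw":0.8,"translation":[-0.006,-0.0006,0.0075],"rotation":[0,0,0]},{"claw":0.8,"translation":[-0.006,-0.0006,0.0075],"rotation":[0,0,0]}]' 40
python3 -m pendant '[{"claw":0.8,"translation":[-0.01,-0.001,0.012],"rotation":[0,0,0]},{"claw":0.8,"translation":[-0.01,-0.001,0.012],"rotation":[0,0,0]},{"claw":0.8,"translation":[-0.01,-0.001,0.012],"rotation":[0,0,0]},{"claw":0.8,"translation":[-0.01,-0.001,0.012],"rotation":[0,0,0]},{"claw":0.8,"translation":[-0.01,-0.001,0.012],"rotation":[0,0,0]},{"claw":0.8,"translation":[-0.01,0.01,0.012],"rotation":[0,0,0]},{"claw":0.8,"translation":[-0.01,0.01,0.012],"rotation":[0,0,0]},{"claw":0.8,"translation":[-0.01,0.01,0.01],"rotation":[0,0,0]},{"claw":0.8,"translation":[0,0,0],"rotation":[0,0,0]},{"claw":0.8,"translation":[0,0,0],"rotation":[0,0,0]}]' 40
python3 - <<'E'
from h import *
delta([.548,-.1,.2])
p=grab_frame("wrist"); cv2.imwrite("pics/w6.png",p["frame"][:,:,::-1])
def rep(p,ts):
 for t in ts:
  for d in masks_of(t,p)[:1]:
    x=cloud(p,d["mask"])[0]; l=pan(x); print(t,round(d["p"],2),d["bbox"],np.median(x,0).round(3)); 
    if t[0] in "pv":
      l=l[(l[:,2]>.02)&(l[:,2]<.12)]
      for a in np.arange(.02,.11,.01):
            b=l[(l[:,2]>a)&(l[:,2]<a+.01)]
            if len(b)>5: print("  ",round(a,2),len(b),np.percentile(b,3,axis=0).round(4),np.percentile(b,97,axis=0).round(4),b.max(0).round(4)[2])
rep(p,["vent_knob","pump_lever"])
p=grab_frame("side"); rep(p,["vent_knob","pump_lever","syringe_middle","stick_cup_middle","nose_cone_middle"])
E
```

```text
t: 15.6
ee_pos: [0.6054, -0.1225, 0.154]
tcp_rot: [3.129, -0.698, 0.128]
contact_force: [-0.7, 0.8, 0.3]
finger_gap: 0.0825
t: 16.6
ee_pos: [0.519, -0.0991, 0.2595]
tcp_rot: [3.115, -0.704, 0.133]
contact_force: [0.4, -0.6, 1.0]
finger_gap: 0.0827
t 16.6 tcp panel [ 0.5542 -0.153   0.1799] F [ 0.4 -0.6  1. ] gap 0.0827 q [-0.73 -0.53  2.25  0.6   0.99  0.49]
shift [-0.0232  0.0508  0.0114] rot [ 1.11  0.46 -0.61]
vent_knob 0.74 [289.0, 182.7, 328.9, 231.3] [ 0.603 -0.122  0.154]
   0.03 21 [ 0.5587 -0.1894  0.0324] [ 0.5684 -0.1678  0.0396] 0.0399
   0.04 1383 [ 0.5294 -0.2031  0.0436] [ 0.5665 -0.167   0.0485] 0.0497
vent_knob 0.6 [269.1, 187.5, 280.2, 202.0] [ 0.606 -0.113  0.154]
   0.02 6 [ 0.5444 -0.1837  0.0215] [ 0.5535 -0.1788  0.0248] 0.0249
   0.03 25 [ 0.5372 -0.1832  0.0326] [ 0.5678 -0.1655  0.0396] 0.0399
   0.04 84 [ 0.5334 -0.1968  0.0409] [ 0.5673 -0.1643  0.0498] 0.05
   0.05 22 [ 0.535  -0.1976  0.05  ] [ 0.5627 -0.1698  0.0516] 0.0519
pump_lever 0.53 [259.9, 218.1, 289.5, 243.1] [0.569 0.07  0.171]
   0.02 12 [0.543  0.0038 0.0212] [0.5517 0.009  0.0297] 0.03
   0.03 15 [0.5439 0.0031 0.0319] [0.5515 0.0092 0.0394] 0.0395
   0.04 12 [0.5447 0.0017 0.0406] [0.5526 0.0105 0.0497] 0.0498
   0.05 19 [0.5412 0.0038 0.0503] [0.554  0.0111 0.0589] 0.0592
   0.06 25 [0.5406 0.0023 0.0605] [0.5557 0.0139 0.0694] 0.0696
   0.07 28 [0.5391 0.0042 0.0708] [0.5566 0.0153 0.0797] 0.08
   0.08 28 [0.5403 0.0046 0.0814] [0.5569 0.0152 0.0895] 0.0899
   0.09 44 [ 5.404e-01 -2.000e-04  9.050e-02] [0.5564 0.0141 0.0985] 0.0996
syringe_middle 0.6 [311.4, 221.9, 333.5, 272.0] [ 0.462 -0.064  0.03 ]
stick_cup_middle 0.95 [216.1, 340.3, 254.7, 394.2] [0.595 0.367 0.061]
nose_cone_middle 0.8 [290.1, 143.1, 316.5, 188.6] [ 0.568 -0.386  0.074]
```

View pics/w6.png

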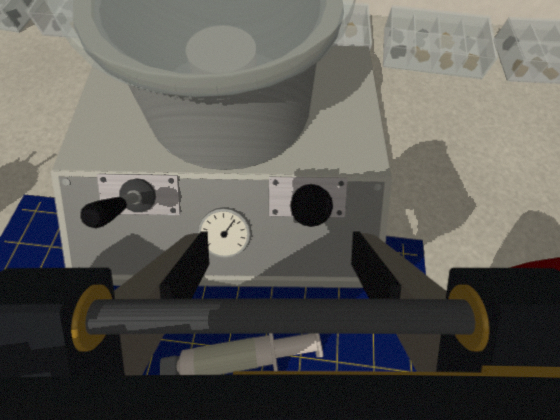

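The wrist view shows the knob seated at (312,205) and the gripper clear. The lever, with its bush at (137,195), leans left in the image only because of perspective. The side-view depth puts its axis at y ≈ 7 mm along its whole length with the tip 98 mm up, so it is in the centre position.

```bash
python3 -c "
from cell import bot
print(bot.sign_off())"
```

```text
the job is handed in; nothing more can be done
None
```

The pump lever is at its centre off position, the vent knob has been pulled out and pushed back home, and the job was handed in at about 17 s of the 51 s allowed.

- **Lever:** I moved it with the fingers on both sides, so it could not swing through, then opened them and backed away. The last side view shows it upright: its axis stays at pivot y ≈ 7 mm along its length, and its tip is 98 mm above the panel.
- **Vent knob:** I pulled it 25 mm to its stop, and its measured top went from 50 to 74 mm above the panel. It stayed out for a little over 2 s, then I pushed it in against the stop. Its top reads 49.7 mm after release, against 49.6 mm before.
- **Bystanders:** The syringe and cup read the same as at the start, within 2 mm. The nose cone's median point shifted by about 7 mm in x (0.561 to 0.568). I put that down to mask noise, because the arm never went near it, but I did not check further.
- **Other readings:** The wrist forces I read between moves stayed around 6 N or less. The jaws closed to 41.6 mm on the 44 mm knob, slightly less than expected, but the grip held throughout.

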